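Refit the bean hopper on the coffee grinder

ROBOT

A 7-joint arm with a two-finger parallel gripper is mounted at the origin on the work surface. World frame = base frame: x ahead of the robot, y to its left, z up, the work surface at z = 0. Lengths are in mm, angles in rad, forces in N, time in s.
With the tool pointing down it reaches from about 400 to 750 mm from the base axis. Payload 19.5 kg.
Tool frame: the origin (TCP) lies at the very end of the fingers, on their centre line; the grasp point (between the pads) lies 19 mm behind it (bot.pinch_z is the distance from the TCP to the grasp point, in mm); y points along the fingers, z is the direction in which the jaws open and shut, and the axes are right-handed (so a half turn about y gives the same grasp; the last joint's range is limited). The gripper opens to 85 mm and grips with 20 to 120 N. Pads are 22 mm wide; open, the fingers measure 114 mm over their backs; the gripper's body (76 mm by 85 mm) begins 54 mm behind the grasp point. The pads swing forward as they close: fully open they stand 13 mm farther back than shut.
Start: joints at [1.283, 0.707, -0.028, 1.485, 0.022, 0.951, -0.075], TCP at [139.91, -557.692, 231.268] pointing down, gripper open.
Joint ranges: [-2.71, 2.71], [-0.32, 2.16], [-1.57, 1.52], [0, 2.45], [-1.46, 4.6], [0, 2.02], [-2.83, 2.83]. Speed limits (rad/s): [1.89, 1.89, 2.57, 2.57, 3.01, 3.01, 3.01].

INTERFACE

Orientations are given as a rotation vector (axis times angle).
In Python, from station import bot, viewer gives the robot as it stands.
- The arm moves only by the tool carry_out, never from a script. Its argument "increments" is a list of rows, each a list of 4 numbers: the shift along the tool's x, y, z in m, then the turn about the tool's y in rad. In form: [[dx, dy, dz, yaw], ...]. A call has 1 to 8 rows; each row shifts and turns the pose as measured when the row begins, along the tool's axes as they then stand; what a row does not reach is not made up. A row lasts 1/12 s, in which the tool goes at most 41.7 mm and 7.16 degrees, less where a joint would pass 70% of its speed; a pose out of reach is approached as far as the arm can. A call is refused whole if a number of a shift passes 0.0417 or a number of a turn 0.125, either way. A call with a gripper value outside its range is refused whole. "grip" is the opening, from 0 (shut) to 1 (fully open), set as the call begins (left out, the last holds). The fingers move at their own pace and stop on an object; "force" is the grip in N (left out, the last holds). Time passes only in rows, so rows that do not move let the fingers close. It gives the time, the measured TCP pose, the force and the opening at its end, in the units of the state.
- bot.get_state(): the state, without advancing time (a new reading comes with each control period).
- viewer.read_camera(name): name is "scene" or "top" or "wrist"; returns the picture (400x640x3 uint8, red, green, blue); there is no depth.
- viewer.camera_info(name): a dict with "K" (3x3 intrinsics, pixels), "extrinsics" (4x4, takes a point from camera to world coordinates); the wrist camera has in their place "T_tool_cam" (4x4, takes a point from camera to tool coordinates, whose origin is the TCP and whose axes are the tool frame's). Camera axes: x right, y down, z forward; pixel columns grow to the right and rows downward; lengths in mm; the calibration is good to about 2 mm. A picture is of the moment at which its call begins: read the wrist's pose just before it. camera_info takes no time and is no camera call.
- bot.job_done(): hands the job in, once; it reports no verdict.
The state is a dict: "time_s": time; "joint_positions": joint angles; "joint_vel": joint speeds; "tau": joint torques, N m; "tool_pos": TCP position; "ee_rot": TCP orientation; "ft_force": force on the tool from outside, world axes, zero at the start; "moment": the same for the moment, N m; "grip_width": finger opening in mm.
Only numpy, scipy, OpenCV 4.12 (cv2) and the standard library are available. Lean on these libraries where they do the work, as an engineer would, in place of code of your own. Each camera call takes 0.05 s, during which the arm holds its last target.

TASK

Put the bean hopper back on the coffee grinder: lift it by its knob, nest its tapered neck in the orange collar and let it centre itself, then press it straight down until the collar bottoms, finishing with a firm push of about 15 N on the stop; 25 N would crush it. Leave the hopper upright and let go, with everything else on the worktop left where it is.

Things in the scene. Friction and masses are not known exactly. Their poses are not given: they have to be found in the camera images.
- hopper: Loose bean hopper, 0.25 to 0.5 kg, stands upright. Origin: centre of its flat underside, z up. Black neck tapering evenly from 34 mm across at the underside to 70 mm at 36 mm height; smoke-brown flared bowl to 82 mm; flat black lid 102 mm across from 82 to 90 mm; on it a central upright steel knob, 28 mm across, 34 mm high, flat top at 124 mm, which bears a push.
- knob_top (a point): Centre of the flat top of the hopper's steel knob, 124 mm above the hopper's origin.
- grinder: White coffee grinder, fixed to the worktop, 130 mm (its x) by 150 mm (its y), flat top 150 mm above its origin with a round throat on its z axis in the middle. Its adjustable feet differ from day to day, so its origin is 0 to 8 mm above the worktop.
- socket (a point): Centre of the mouth of the orange collar in the grinder's throat, moving with it; vertical axis. Collar 26 mm high; tapered bore 65 mm across at the mouth, 39 mm at the lower end, same taper as the hopper's neck. A nested hopper has its underside 31 mm below this point, its knob's top 93 mm above. Collar bottomed: this point is 157 mm above the grinder's origin.
- collar (a joint): How far the orange collar is pressed down, m: 0 up, 0.014 on its hard stop; starts at 0 to 0.005. Stiff: it slides under about 11 N in all (hopper's weight plus a push of 6 to 9 N), not under the hopper's weight alone, and stays where it is left. On the stop it gives no more and the force rises; a push of 12 to 20 N held there for a moment seats it firmly.
- bean_jar: Bystander: amber jar with wooden lid, 72 mm across, 100 mm high; origin at the centre of its underside.
- canister: Bystander: black can with paper band, 76 mm across, 105 mm high; origin at the centre of its underside.
- grounds_cup: Bystander: small steel cup, 60 mm across, 55 mm high, before the grinder; origin at the centre of its underside.
- mug: Bystander: blue mug, 80 mm across, 90 mm high; origin at the centre of its underside.
- sugar_bowl: Bystander: white bowl, 100 mm across, 50 mm high; origin at the centre of its underside.
Mind the look-alikes: they are no part of the job. Leave any green or red look-alike of the hopper alone.

How it is judged:
By the outcome, as a careful person would: the job done as asked, in the order asked, and still so for the second after the job is handed in, with the robot touching nothing.
It also fails if it takes over 72 s, if anything falls off the work surface, if the arm or the gripper's body presses on something with over 40 N, if the wrist force passes 120 N, or if a joint passes its speed limit or range.

## Working session

There is one attempt and no reset: what is moved stays moved. The work goes in short steps, Python scripts to look and compute and a tool call to move; the robot and the scene stay as the last step left them, time stands still between calls to the robot, and variables do not carry over. Pictures are saved under pics/ and viewed, and the job is handed in when it is done.

Besides the shell and the picture viewer there is one more tool, called after "Request:" by a JSON object that holds its "name" and its "arguments". carry_out: Moves the arm, as the interface text tells. Its arguments: {"type":"object","properties":{"increments":{"type":"array"},"grip":{"type":"number"},"force":{"type":"number"}},"required":["increments"]}

```bash
mkdir -p pics; ls; python3 - <<'E'
from station import bot, viewer
import cv2,json
s=bot.get_state(); print({k:s[k] for k in s})
for n in ["scene","top","wrist"]:
    im=viewer.read_camera(n); cv2.imwrite(f"pics/{n}0.png",im[:,:,::-1]); print(n,viewer.camera_info(n))
E
```

```text
pics
{'time_s': 0.0, 'joint_positions': array([ 1.28328974,  0.70709198, -0.02761916,  1.48499712,  0.02197658,
        0.95091955, -0.0754982 ]), 'joint_vel': array([ 0.00012317,  0.00122066, -0.00101697,  0.0011367 ,  0.00027604,
        0.00070842,  0.00084497]), 'tau': array([-1.59379444e-03, -8.83219600e+01,  1.23427995e+00, -2.36173779e+01,
        1.69339083e-02,  6.45557724e-03,  4.90532909e-05]), 'tool_pos': array([ 139.85911339, -557.45241068,  230.83421703]), 'ee_rot': array([-0.25841888,  2.09196781, -2.0896421 ]), 'ft_force': array([ 0.78237945, -0.08039497,  0.34330646]), 'moment': array([-0.03105583, -0.04924985,  0.01461303]), 'grip_width': 85.37747312384765}
scene {'K': array([[406.29506025,   0.        , 319.60047711],
       [  0.        , 406.29506025, 201.05692903],
       [  0.        ,   0.        ,   1.        ]]), 'extrinsics': array([[ 5.10689046e-01,  5.39369482e-01, -6.69535107e-01,
         1.11846931e+03],
       [ 8.59491177e-01, -3.00605834e-01,  4.13413895e-01,
        -4.39689765e+02],
       [ 2.17166791e-02, -7.86585465e-01, -6.17099418e-01,
      
[... 450 characters left out ...]
+01],
       [-8.86573418e-03, -1.97726402e-01, -9.80217154e-01,
         9.86138829e+02],
       [ 0.00000000e+00,  0.00000000e+00,  0.00000000e+00,
         1.00000000e+00]])}
wrist {'K': array([[293.44194336,   0.        , 317.5292377 ],
       [  0.        , 293.44194336, 198.11334871],
       [  0.        ,   0.        ,   1.        ]]), 'T_tool_cam': array([[-7.57645762e-04,  9.56674210e-01,  2.91159547e-01,
        -7.46492042e+01],
       [-5.83371295e-04, -2.91160004e-01,  9.56674193e-01,
        -1.43364423e+02],
       [ 9.99999543e-01,  5.54966026e-04,  7.78692415e-04,
         6.94676179e-01],
       [ 0.00000000e+00,  0.00000000e+00,  0.00000000e+00,
         1.00000000e+00]])}
```

View pics/scene0.png

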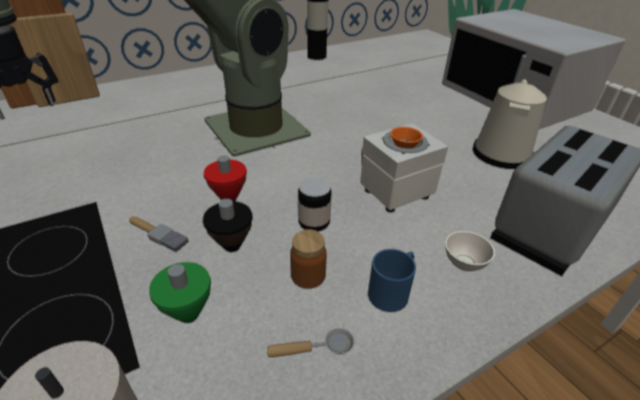

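View pics/top0.png

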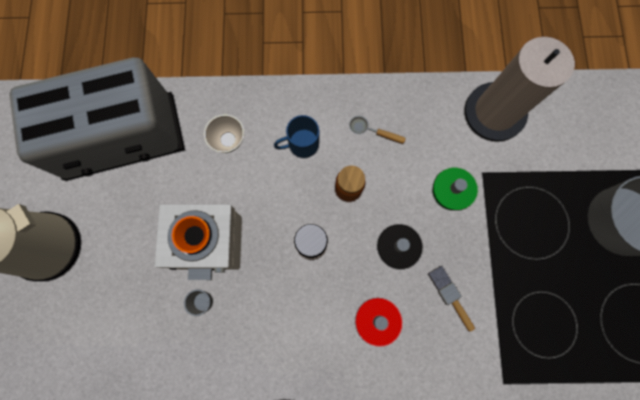

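View pics/wrist0.png

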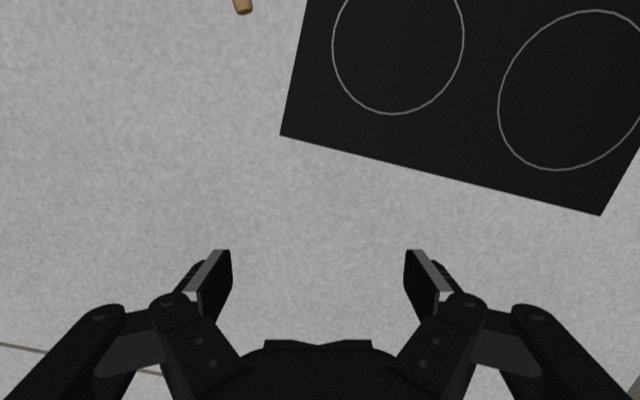

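The scene holds three hoppers. In the top view they are black at (400,246), red at (379,322) and green at (455,188). The black one, with its smoke-brown bowl at scene (228,225), fits the description; red and green are the look-alikes. The orange collar is at top (190,236) and scene (406,138). I'll enlarge crops to confirm this and measure.

```bash
python3 - <<'E'
import cv2,numpy as np
t=cv2.imread('pics/top0.png');s=cv2.imread('pics/scene0.png')
def crop(im,x,y,w=50,h=50,k=7):
    c=cv2.resize(im[y:y+h,x:x+w],None,fx=k,fy=k,interpolation=cv2.INTER_CUBIC)
    return c
a=np.hstack([crop(t,375,221),crop(s,203,196,56,56,6)[:350]])
a2=np.hstack([crop(t,165,211),crop(s,380,113)])
cv2.imwrite('pics/c1.png',a);cv2.imwrite('pics/c2.png',a2)
E
```

```text
Traceback (most recent call last):
ValueError: all the input array dimensions except for the concatenation axis must match exactly, but along dimension 0, the array at index 0 has size 350 and the array at index 1 has size 336
```

```bash
python3 - <<'E'
import cv2,numpy as np
t=cv2.imread('pics/top0.png');s=cv2.imread('pics/scene0.png')
def crop(im,x,y,w=56,h=56,k=7):
    return cv2.resize(im[y:y+h,x:x+w],None,fx=k,fy=k,interpolation=cv2.INTER_CUBIC)
cv2.imwrite('pics/c1.png',np.hstack([crop(t,372,218),crop(s,203,196)]))
cv2.imwrite('pics/c2.png',np.hstack([crop(t,162,208),crop(s,378,110)]))
E
```

```text
(no output)
```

View pics/c1.png

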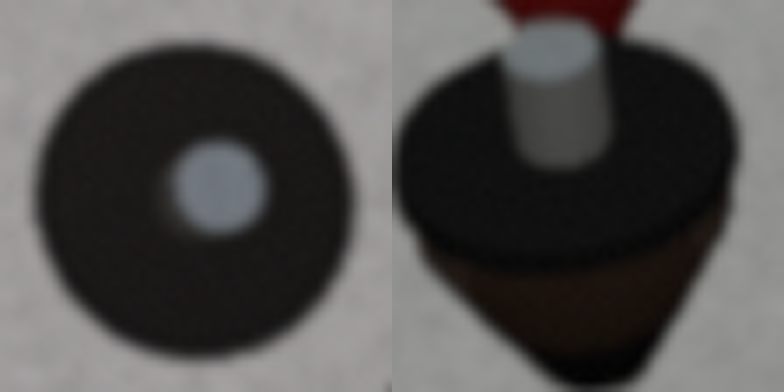

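View pics/c2.png

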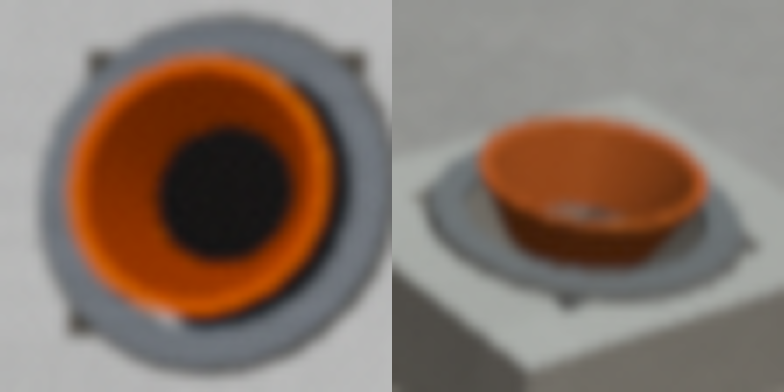

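```bash
cat > h.py <<'E'
import numpy as np,cv2
from station import bot,viewer
from scipy.spatial.transform import Rotation as R
def ray(n,u,v,st=None):
    c=viewer.camera_info(n)
    if n=='wrist':
        E=np.eye(4);E[:3,:3]=R.from_rotvec(st['ee_rot']).as_matrix();E[:3,3]=st['tool_pos'];E=E@c['T_tool_cam']
    else:E=c['extrinsics']
    d=E[:3,:3]@np.linalg.inv(c['K'])@[u,v,1];return E[:3,3],d/np.linalg.norm(d)
def atz(r,z): o,d=r; return (o+d*(z-o[2])/d[2]).round(1)
def tri(*rs):
    A=0;b=0;res=[]
    for o,d in rs:
        P=np.eye(3)-np.outer(d,d);A=A+P;b=b+P@o
    x=np.linalg.solve(A,b);return x.round(1),[round(float(np.linalg.norm((np.eye(3)-np.outer(d,d))@(x-o))),1) for o,d in rs]
def proj(n,p,st=None):
    c=viewer.camera_info(n)
    if n=='wrist':
        E=np.eye(4);E[:3,:3]=R.from_rotvec(st['ee_rot']).as_matrix();E[:3,3]=st['tool_pos'];E=E@c['T_tool_cam']
    else:E=c['extrinsics']
    q=c['K']@(E[:3,:3].T@(np.array(p)-E[:3,3]));return (q[:2]/q[2]).round(1)
E
python3 - <<'E'
from h import *
a=ray('top',403,244.3);b=ray('scene',225.4,202.7)
print('knob',tri(a,b),atz(a,124),atz(b,124)); print('lid',atz(ray('top',399.4,246.1),90))
a=ray('top',190.3,234.2);b=ray('scene',406.3,134.6)
print('collar',tri(a,b),[ (atz(a,z),atz(b,z)) for z in(165,170,175)])
for n,p in dict(jar=(350,175),can=(311,235),mug=(304,130),green=(460,186),red=(381,323),cup=(203,298)).items(): print(n,atz(ray('top',*p),dict(jar=100,can=105,mug=90,green=124,red=124,cup=55)[n]))
s=bot.get_state();print(R.from_rotvec(s['ee_rot']).as_matrix().round(3))
E
```

```text
knob (array([ 478.9, -267. ,  124.5]), [0.6, 0.6]) [ 478.7 -267.6  124. ] [ 478.5 -266.3  124. ]
lid [ 478.2 -266.6   90. ]
collar (array([501.5, 173.4, 173.2]), [1.0, 1.0]) [(array([502. , 175.1, 165. ]), array([490.5, 185.6, 165. ])), (array([501.3, 173.5, 170. ]), array([497.2, 178.9, 170. ])), (array([500.7, 171.9, 175. ]), array([503.9, 172.2, 175. ]))]
jar [ 640.2 -161.5  100. ]
can [504.  -71.3 105. ]
mug [754.3 -57.6  90. ]
green [ 604.6 -399.6  124. ]
red [ 317.9 -213.3  124. ]
cup [371.2 174.6  55. ]
[[-0.97  -0.     0.243]
 [-0.243  0.001 -0.97 ]
 [-0.    -1.    -0.001]]
```

The crop shows a black lid with a smoke-brown bowl and a steel knob, top at (403.0,244.3) in the top view. The two views agree on the knob at (479,-267,124), and the collar mouth comes out near (501.5,173.5,173). Moving above the hopper.

Request:
{"name": "carry_out", "arguments": {"increments": [[-0.033, 0, -0.0165, 0], [-0.033, 0, -0.0165, 0], [-0.033, 0, -0.0165, 0], [-0.033, 0, -0.0165, 0], [-0.033, 0, -0.0165, 0], [-0.033, 0, -0.0165, 0], [-0.033, 0, -0.0165, 0], [-0.033, 0, -0.0165, 0]], "grip": 1}}

```text
time_s: 0.82
tool_pos: [365.6, -362.2, 228.5]
ee_rot: [-0.249, 2.102, -2.099]
ft_force: [0.5, -0.6, -0.2]
grip_width: 85.5
```

Request:
{"name": "carry_out", "arguments": {"increments": [[-0.033, 0, -0.0165, 0], [-0.033, 0, -0.0165, 0], [-0.033, 0, -0.0165, 0], [-0.025, 0, -0.012, 0], [0, 0, 0, 0], [0, 0, 0, 0]]}}

```text
time_s: 1.32
tool_pos: [482.3, -260.6, 227.0]
ee_rot: [-0.259, 2.099, -2.089]
ft_force: [-0.8, -1.2, -0.3]
grip_width: 85.6
```

```bash
cat >> h.py <<'E'
def snap(name,fn,box=None,k=1):
    s=bot.get_state(); im=viewer.read_camera(name)[:,:,::-1]
    cv2.imwrite('pics/'+fn.replace('.png','_raw.png'),im)
    if box: x,y,w,h=box; im=im[y:y+h,x:x+w]
    if k!=1: im=cv2.resize(im,None,fx=k,fy=k,interpolation=cv2.INTER_CUBIC)
    cv2.imwrite('pics/'+fn,im); return s
def tool(d,s): return (R.from_rotvec(s['ee_rot']).as_matrix().T@np.array(d)).round(1)
E
python3 - <<'E'
from h import *
s=snap('wrist','w1.png');print(s['tool_pos'],s['ee_rot'],proj('wrist',[478.8,-267,124],s)); print(tool(np.array([478.8,-267,96])-s['tool_pos'],s))
print(R.from_rotvec(s['ee_rot']).as_matrix().round(3))
E
```

```text
[ 482.2841761  -260.62532691  227.00366228] [-0.2587797   2.09904831 -2.08934991] [323.2 202.8]
[  4.5 131.    6. ]
[[-0.971 -0.004  0.24 ]
 [-0.24   0.004 -0.971]
 [ 0.003 -1.    -0.005]]
```

View pics/w1.png

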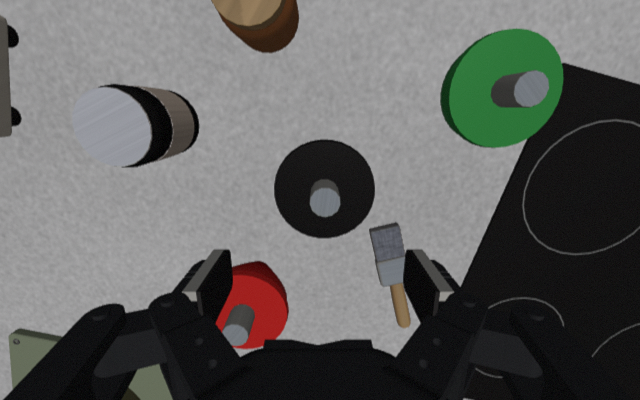

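The wrist view shows the black lid with the knob top at (324.5,202), against a predicted (323,203), so the measurements agree. Centring and descending.

Request:
{"name": "carry_out", "arguments": {"increments": [[0.0045, 0, 0.006, 0], [0, 0.03, 0, 0], [0, 0.03, 0, 0], [0, 0.03, 0, 0], [0, 0.015, 0, 0], [0, 0, 0, 0], [0, 0, 0, 0]]}}

```text
time_s: 1.95
tool_pos: [473.2, -277.1, 119.7]
ee_rot: [-0.247, 2.1, -2.099]
ft_force: [0.5, 0.5, 0.9]
grip_width: 85.6
```

```bash
python3 - <<'E'
from h import *
s=snap('wrist','w2.png');print(s['tool_pos'],s['ft_force'],proj('wrist',[478.8,-267,124],s)); print(tool(np.array([478.8,-267,96])-s['tool_pos'],s))
E
```

```text
[ 473.2024621  -277.0517472   119.71857062] [0.46010131 0.4601842  0.89553591] [299.6 243.4]
[-7.8 23.7 -8.5]
```

View pics/w2.png

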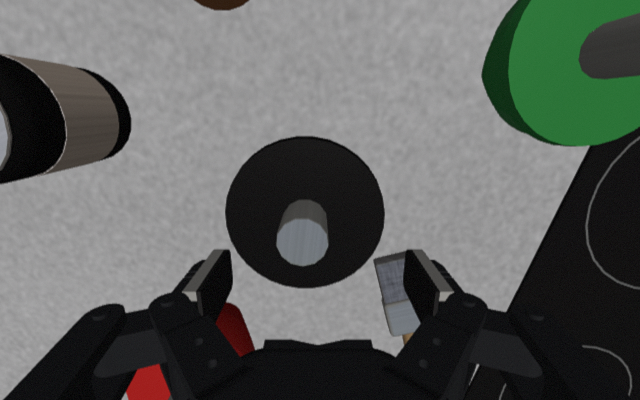

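Request:
{"name": "carry_out", "arguments": {"increments": [[-0.008, 0, -0.008, 0], [0, 0, 0, 0], [0, 0, 0, 0]]}}

```text
time_s: 2.25
tool_pos: [480.2, -268.2, 123.0]
ee_rot: [-0.242, 2.097, -2.101]
ft_force: [0.2, -0.4, -0.2]
grip_width: 85.6
```

```bash
python3 - <<'E'
from h import *
for i in range(1):
  s=snap('wrist','w3.png',(220,180,180,140),4);print(s['tool_pos'],s['ft_force'],proj('wrist',[478.8,-267,124],s)); print(tool(np.array([478.8,-267,96])-s['tool_pos'],s))
E
```

```text
[ 480.22965792 -268.17388185  123.04563247] [ 0.17856908 -0.37768739 -0.23584001] [313.3 255.7]
[ 1.1 27.  -1.5]
```

View pics/w3.png

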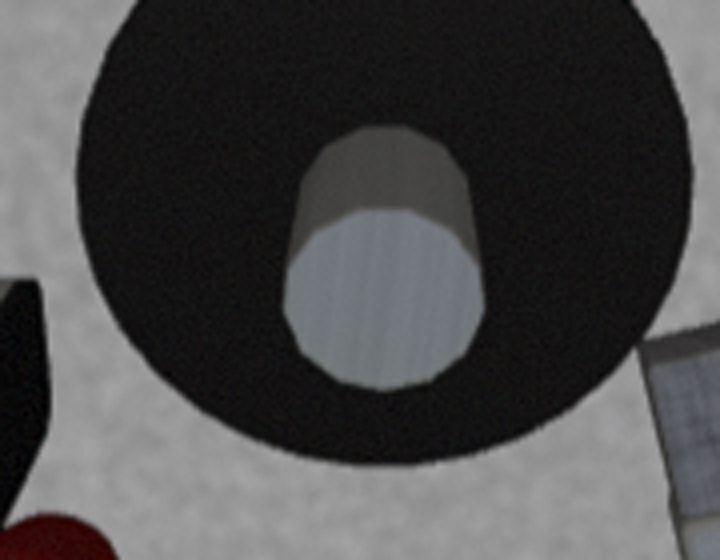

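The knob top is at (316,255), within 1 mm of centre between the fingers. Descending to the grasp.

Request:
{"name": "carry_out", "arguments": {"increments": [[0.001, 0.008, 0, 0], [0, 0.008, 0, 0], [0, 0.006, 0, 0], [0, 0, 0, 0], [0, 0, 0, 0]]}}

```text
time_s: 2.72
tool_pos: [479.8, -268.1, 99.3]
ee_rot: [-0.241, 2.095, -2.101]
ft_force: [-0.4, -0.5, 0.9]
grip_width: 85.3
```

```bash
python3 - <<'E'
from h import *
for i in range(1):
  s=snap('wrist','w4.png',(160,160,320,200),2);print(s['tool_pos'],s['ft_force'],proj('wrist',[478.8,-267,124],s)); print(tool(np.array([478.8,-267,96])-s['tool_pos'],s))
E
```

```text
[ 479.75239224 -268.11344186   99.3405838 ] [-0.41586284 -0.51969058  0.94884573] [313.1 279.3]
[ 0.7  3.3 -1.3]
```

View pics/w4.png

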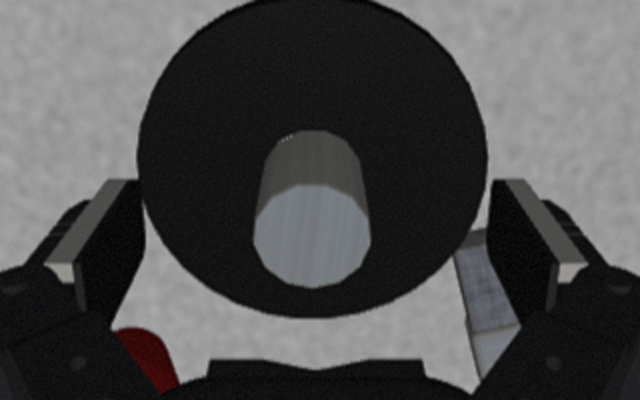

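The knob sits midway between the pads. Lowering 2.5 mm more and closing.

Request:
{"name": "carry_out", "arguments": {"increments": [[0, 0.0025, -0.001, 0], [0, 0, 0, 0]]}}

```text
time_s: 2.93
tool_pos: [479.4, -267.1, 96.7]
ee_rot: [-0.241, 2.095, -2.101]
ft_force: [0.9, 0.5, -0.2]
grip_width: 85.8
```

Request:
{"name": "carry_out", "arguments": {"increments": [[0, 0, 0, 0], [0, 0, 0, 0], [0, 0, 0, 0], [0, 0, 0, 0], [0, 0, 0, 0], [0, 0, 0, 0], [0, 0, 0, 0], [0, 0, 0, 0]], "grip": 0, "force": 50}}

```text
time_s: 3.6
tool_pos: [479.8, -267.3, 97.4]
ee_rot: [-0.24, 2.094, -2.101]
ft_force: [0.3, 1.1, -0.6]
grip_width: 26.8
```

Request:
{"name": "carry_out", "arguments": {"increments": [[0, -0.01, 0, 0], [0, -0.02, 0, 0], [0, -0.03, 0, 0], [0, -0.03, 0, 0], [0, 0, 0, 0], [0, 0, 0, 0]]}}

```text
time_s: 4.1
tool_pos: [478.2, -266.5, 192.9]
ee_rot: [-0.243, 2.097, -2.1]
ft_force: [-0.8, -0.3, -3.1]
grip_width: 26.2
```

```bash
python3 - <<'E'
from h import *
s=snap('wrist','w5.png');print(s['tool_pos'],s['ee_rot'],s['ft_force'],s['grip_width'],s['moment'])
snap('scene','s5.png')
E
```

```text
[ 478.21865755 -266.49606934  192.88683648] [-0.24303563  2.09743302 -2.1003733 ] [-0.75214858 -0.31413324 -3.10191197] 26.239348834367107 [0.02190662 0.02884866 0.00822675]
```

View pics/w5.png

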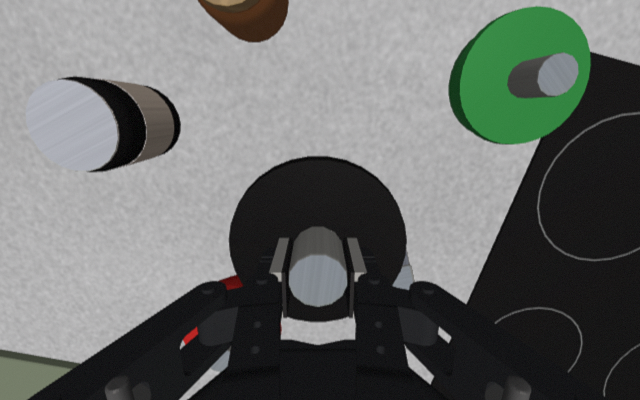

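View pics/s5.png

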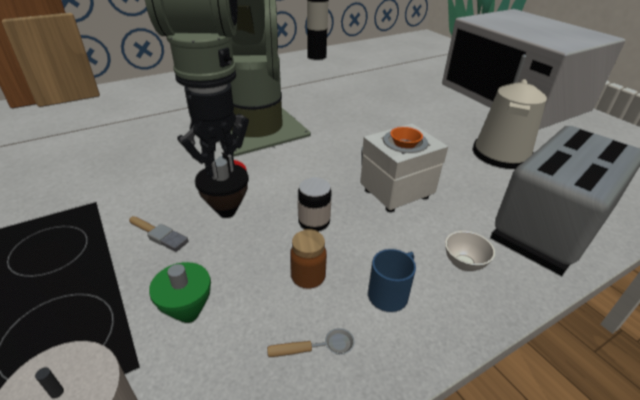

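The hopper is lifted and hangs upright, with the wrist force reading about 3.1 N of weight. Raising it and carrying it over.

Request:
{"name": "carry_out", "arguments": {"increments": [[0, -0.03, 0, 0], [0, -0.03, 0, 0], [0, -0.03, 0, 0], [0, -0.03, 0, 0], [-0.005, 0, -0.015, 0], [-0.009, 0, -0.028, 0], [-0.01, 0, -0.032, 0], [-0.01, 0, -0.032, 0]]}}

```text
time_s: 4.87
tool_pos: [483.6, -156.7, 309.4]
ee_rot: [-0.248, 2.115, -2.108]
ft_force: [1.6, 0.5, -2.3]
grip_width: 26.7
```

Request:
{"name": "carry_out", "arguments": {"increments": [[-0.01, 0, -0.032, 0], [-0.01, 0, -0.032, 0], [-0.01, 0, -0.032, 0], [-0.01, 0, -0.032, 0], [-0.01, 0, -0.032, 0], [-0.01, 0, -0.032, 0], [-0.01, 0, -0.03, 0], [-0.005, 0, -0.015, 0]]}}

```text
time_s: 5.53
tool_pos: [501.7, 106.4, 301.5]
ee_rot: [-0.266, 2.122, -2.11]
ft_force: [-0.3, 0.4, -2.9]
grip_width: 26.7
```

Request:
{"name": "carry_out", "arguments": {"increments": [[-0.005, 0, -0.02, 0], [-0.005, 0, -0.015, 0], [0, 0, 0, 0], [0, 0, 0, 0], [0, 0, 0, 0]]}}

```text
time_s: 5.95
tool_pos: [501.8, 149.2, 295.9]
ee_rot: [-0.283, 2.121, -2.111]
ft_force: [-0.5, 0.8, -3.3]
grip_width: 26.6
```

```bash
python3 - <<'E'
from h import *
s=snap('wrist','w6.png');print(s['time_s'],s['tool_pos'],s['ee_rot'],s['ft_force'],s['joint_positions'].round(3))
print(R.from_rotvec(s['ee_rot']).as_matrix().round(3), tool(np.array([501.5,173.5,290])-s['tool_pos'],s))
snap('scene','s6.png',(340,40,160,140),4);snap('top','t6.png',(100,140,200,150),4)
E
```

```text
5.95 [501.75348002 149.21298444 295.88239895] [-0.28315404  2.12106534 -2.11112157] [-0.51370783  0.75498155 -3.33249256] [-0.38   0.576  0.069  1.524 -0.056  1.079 -1.635]
[[-0.973 -0.037  0.227]
 [-0.227  0.    -0.974]
 [ 0.036 -0.999 -0.009]] [ -5.5   5.9 -23.7]
```

View pics/w6.png

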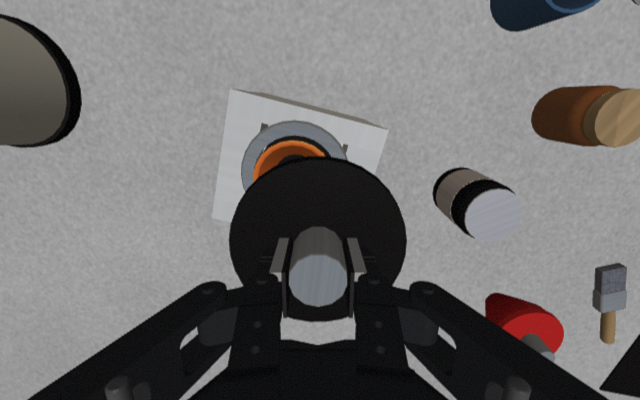

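View pics/s6.png

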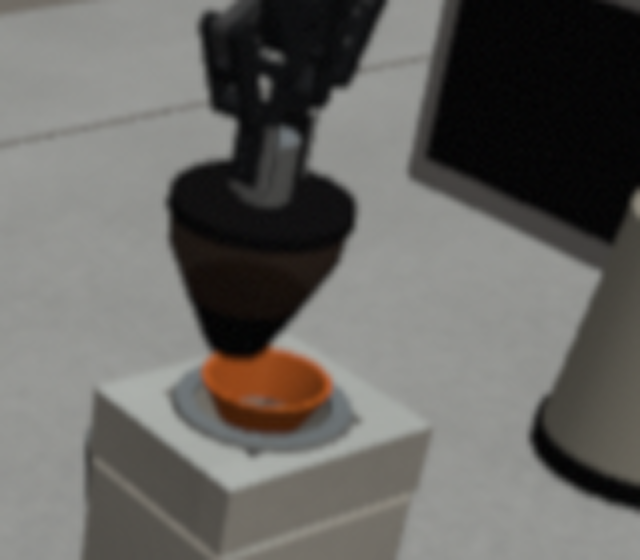

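```bash
python3 - <<'E'
from h import *
for r in [[-.25841888,2.09196781,-2.0896421],[-0.249,2.102,-2.099],[-.2588,2.0990,-2.0893],[-0.247, 2.1, -2.099],[-0.242, 2.097, -2.101],[-0.24, 2.094, -2.101],[-0.243, 2.0974, -2.1004],[-0.248, 2.115, -2.108],[-0.266, 2.122, -2.11],[-.28315,2.12107,-2.11112]]:
    M=R.from_rotvec(r).as_matrix(); print(M[:,1].round(4),np.degrees(np.arctan2(M[1,0],M[0,0])).round(1))
E
```

```text
[-3.0e-04  1.1e-03 -1.0e+00] -165.9
[-4.4e-03  9.0e-04 -1.0e+00] -166.7
[-0.004   0.0041 -1.    ] -166.1
[-2.3e-03  2.0e-04 -1.0e+00] -166.7
[ 0.001  -0.0018 -1.    ] -166.8
[ 0.0037 -0.0029 -1.    ] -166.8
[ 5.0e-04 -1.4e-03 -1.0e+00] -166.8
[-0.0144  0.0017 -0.9999] -167.4
[-0.0284  0.0025 -0.9996] -167.2
[-3.740e-02  4.000e-04 -9.993e-01] -166.9
```

View pics/t6.png

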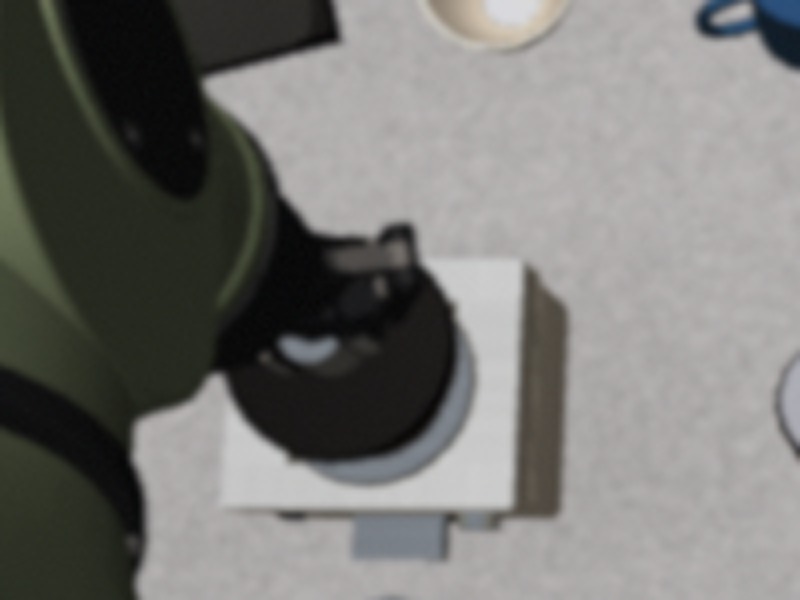

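Request:
{"name": "carry_out", "arguments": {"increments": [[0, 0, 0, 0], [0, 0, 0, 0], [0, 0, 0, 0], [0, 0, 0, 0]]}}

```text
time_s: 6.43
tool_pos: [502.3, 146.7, 296.7]
ee_rot: [-0.277, 2.122, -2.113]
ft_force: [-0.1, -0.8, -3.1]
grip_width: 26.8
```

Request:
{"name": "carry_out", "arguments": {"increments": [[-0.0015, 0, -0.006, 0], [-0.0015, 0, -0.006, 0], [-0.0015, 0, -0.006, 0], [-0.001, 0, -0.005, 0]]}}

```text
time_s: 6.77
tool_pos: [502.8, 171.6, 296.9]
ee_rot: [-0.275, 2.123, -2.114]
ft_force: [-0.5, 0.6, -2.8]
grip_width: 27.0
```

```bash
python3 - <<'E'
from h import *
s=bot.get_state();print(s['time_s'],s['tool_pos'],s['ft_force'],s['joint_vel'].round(3),s['moment'])
print(R.from_rotvec(s['ee_rot']).as_matrix().round(4), tool(np.array([501.5,173.5,290])-s['tool_pos'],s))
E
```

```text
6.7667 [502.7529005 171.6426543 296.932635 ] [-0.51058111  0.57963113 -2.81727234] [-0.12   0.034  0.002 -0.07  -0.006  0.034 -0.114] [ 0.02370524 -0.06732686 -0.05971272]
[[-9.745e-01 -3.550e-02  2.215e-01]
 [-2.217e-01  4.000e-04 -9.751e-01]
 [ 3.450e-02 -9.994e-01 -8.200e-03]] [ 0.6  7.  -2. ]
```

Position is good, but the tool has picked up about 2° of tilt in fast travel. I'll try a fast move back to undo it.

Request:
{"name": "carry_out", "arguments": {"increments": [[0.01, -0.003, 0.032, 0], [0.01, -0.002, 0.032, 0], [0.01, 0, 0.032, 0], [0.01, 0, 0.032, 0], [0.01, 0, 0.032, 0], [0.01, 0, 0.032, 0]]}}

```text
time_s: 7.27
tool_pos: [487.6, -23.3, 301.0]
ee_rot: [-0.294, 2.118, -2.099]
ft_force: [1.9, -0.4, -2.8]
grip_width: 26.1
```

```bash
python3 - <<'E'
from h import *
s=bot.get_state();print(s['time_s'],s['tool_pos'])
print(R.from_rotvec(s['ee_rot']).as_matrix().round(4)[:,1])
E
```

```text
7.2667 [487.63950149 -23.32918084 300.97580534]
[-0.0361  0.0044 -0.9993]
```

Request:
{"name": "carry_out", "arguments": {"increments": [[-0.006, 0, -0.02, 0], [-0.006, 0, -0.02, 0], [0, 0, 0, 0], [0, 0.03, 0, 0], [0, 0.03, 0, 0], [0, 0.03, 0, 0], [0, 0, 0, 0]]}}

```text
time_s: 7.85
tool_pos: [488.5, 12.1, 209.8]
ee_rot: [-0.274, 2.119, -2.108]
ft_force: [-0.3, -0.1, -3.7]
grip_width: 26.6
```

```bash
python3 - <<'E'
from h import *
s=bot.get_state();print(s['time_s'],s['tool_pos'])
print(R.from_rotvec(s['ee_rot']).as_matrix().round(4)[:,1])
E
```

```text
7.85 [488.48225097  12.06120143 209.80420734]
[-0.0301  0.0018 -0.9995]
```

Request:
{"name": "carry_out", "arguments": {"increments": [[0, -0.012, 0, 0], [0, -0.012, 0, 0], [0, -0.012, 0, 0], [0, -0.012, 0, 0], [0, -0.012, 0, 0], [0, -0.012, 0, 0], [0, -0.012, 0, 0], [0, -0.012, 0, 0]]}}

```text
time_s: 8.52
tool_pos: [492.0, 14.1, 317.8]
ee_rot: [-0.279, 2.117, -2.106]
ft_force: [0.1, -0.0, -4.3]
grip_width: 26.6
```

Request:
{"name": "carry_out", "arguments": {"increments": [[0, 0.041, 0, 0], [0, 0.041, 0, 0], [0, 0.008, 0, 0], [0, 0, 0, 0]]}}

```text
time_s: 8.85
tool_pos: [492.3, 15.3, 235.4]
ee_rot: [-0.268, 2.111, -2.102]
ft_force: [-0.5, 0.1, -2.6]
grip_width: 26.6
```

```bash
python3 - <<'E'
from h import *
s=bot.get_state();print(s['time_s'],s['tool_pos'])
print(R.from_rotvec(s['ee_rot']).as_matrix().round(4)[:,1])
for r in [[-0.274,2.119,-2.108]]: print(R.from_rotvec(r).as_matrix()[:,1])
E
```

```text
8.85 [492.27599683  15.34907467 235.43176891]
[-0.0206  0.0022 -0.9998]
[-0.03018452  0.00174288 -0.99954282]
```

The fast-down, slow-up cycle removes the tilt: 2.1° is now 1.2°. Two more cycles.

Request:
{"name": "carry_out", "arguments": {"increments": [[0, -0.012, 0, 0], [0, -0.012, 0, 0], [0, -0.012, 0, 0], [0, -0.012, 0, 0], [0, -0.012, 0, 0], [0, -0.012, 0, 0], [0, -0.012, 0, 0], [0, -0.008, 0, 0]]}}

```text
time_s: 9.52
tool_pos: [495.5, 15.7, 349.5]
ee_rot: [-0.26, 2.106, -2.098]
ft_force: [-0.7, 0.2, -2.0]
grip_width: 26.3
```

Request:
{"name": "carry_out", "arguments": {"increments": [[0, 0.041, 0, 0], [0, 0.041, 0, 0], [0, 0.018, 0, 0], [0, 0, 0, 0]]}}

```text
time_s: 9.85
tool_pos: [497.9, 16.4, 259.9]
ee_rot: [-0.244, 2.099, -2.092]
ft_force: [-0.4, 0.6, -2.6]
grip_width: 26.4
```

Request:
{"name": "carry_out", "arguments": {"increments": [[0, -0.012, 0, 0], [0, -0.012, 0, 0], [0, -0.012, 0, 0], [0, -0.012, 0, 0], [0, -0.012, 0, 0], [0, -0.012, 0, 0], [0, -0.012, 0, 0], [0, -0.008, 0, 0]]}}

```text
time_s: 10.52
tool_pos: [498.0, 16.1, 378.2]
ee_rot: [-0.23, 2.093, -2.088]
ft_force: [0.1, 0.4, -3.7]
grip_width: 26.6
```

Request:
{"name": "carry_out", "arguments": {"increments": [[0, 0.041, 0, 0], [0, 0.035, 0, 0], [0, 0, 0, 0]]}}

```text
time_s: 10.77
tool_pos: [501.3, 16.5, 313.0]
ee_rot: [-0.215, 2.086, -2.082]
ft_force: [-0.8, 0.2, -3.7]
grip_width: 26.6
```

```bash
python3 - <<'E'
from h import *
s=bot.get_state();print(s['time_s'],s['tool_pos'])
print(R.from_rotvec(s['ee_rot']).as_matrix().round(4)[:,1], tool(np.array([502,173.5,300])-s['tool_pos'],s))
E
```

```text
10.7667 [501.32036962  16.50892367 312.95239135]
[ 0.0285  0.0053 -0.9996] [ -36.7   13.8 -152.6]
```

Request:
{"name": "carry_out", "arguments": {"increments": [[-0.008, 0, -0.033, 0], [-0.008, 0, -0.033, 0], [-0.008, 0, -0.033, 0], [-0.006, 0, -0.028, 0], [0, 0, 0, 0]]}}

```text
time_s: 11.18
tool_pos: [502.7, 150.6, 330.7]
ee_rot: [-0.199, 2.086, -2.081]
ft_force: [-0.8, 0.8, -2.3]
grip_width: 26.5
```

```bash
python3 - <<'E'
from h import *
s=bot.get_state();print(s['time_s'],s['tool_pos'])
print(R.from_rotvec(s['ee_rot']).as_matrix().round(4)[:,1], tool(np.array([502,173.5,300])-s['tool_pos'],s))
E
```

```text
11.1833 [502.73243503 150.62749933 330.65344399]
[ 0.0377  0.0069 -0.9993] [ -3.3  30.8 -22.5]
```

```bash
python3 - <<'E'
from h import *
for r in [[-0.279,2.117,-2.106],[-0.268,2.111,-2.102],[-0.26,2.106,-2.098],[-0.244,2.099,-2.092],[-0.23,2.093,-2.088],[-0.215,2.086,-2.082],[-0.199,2.086,-2.081]]: print(R.from_rotvec(r).as_matrix()[:,1].round(4))
E
```

```text
[-0.031   0.0016 -0.9995]
[-0.0204  0.0019 -0.9998]
[-0.0119  0.0024 -0.9999]
[ 0.0027  0.0037 -1.    ]
[ 0.0148  0.0041 -0.9999]
[ 0.0288  0.0053 -0.9996]
[ 0.0376  0.0067 -0.9993]
```

Request:
{"name": "carry_out", "arguments": {"increments": [[0, 0.01, 0, 0], [0, 0.01, 0, 0], [0, 0.01, 0, 0], [0, 0, 0, 0]]}}

```text
time_s: 11.52
tool_pos: [505.1, 151.6, 307.7]
ee_rot: [-0.192, 2.084, -2.075]
ft_force: [-0.6, 0.5, -3.1]
grip_width: 26.6
```

Request:
{"name": "carry_out", "arguments": {"increments": [[0, -0.03, 0, 0], [0, -0.03, 0, 0], [0, -0.03, 0, 0], [0, 0, 0, 0]]}}

```text
time_s: 11.85
tool_pos: [500.4, 146.8, 403.5]
ee_rot: [-0.19, 2.086, -2.081]
ft_force: [0.7, 0.5, -1.8]
grip_width: 26.2
```

Request:
{"name": "carry_out", "arguments": {"increments": [[0, 0.01, 0, 0], [0, 0.01, 0, 0], [0, 0.01, 0, 0], [0, 0.01, 0, 0], [0, 0.01, 0, 0], [0, 0.01, 0, 0], [0, 0.01, 0, 0], [0, 0.01, 0, 0]]}}

```text
time_s: 12.52
tool_pos: [503.1, 141.6, 317.9]
ee_rot: [-0.183, 2.088, -2.087]
ft_force: [0.2, -0.7, -3.2]
grip_width: 26.9
```

```bash
cat >>h.py <<'E'
def til(*rs):
    for r in rs: print(R.from_rotvec(r).as_matrix()[:,1].round(4))
E
python3 - <<'E'
from h import *
s=bot.get_state();print(s['time_s'],s['tool_pos'],s['joint_positions'].round(4))
til(s['ee_rot'])
E
```

```text
12.5167 [503.05919704 141.61205408 317.85071005] [-0.3876  0.5135  0.0817  1.5668 -0.0371  1.0214 -1.6524]
[ 0.0422  0.0049 -0.9991]
```

```bash
python3 - <<'E'
from h import *
til([-0.199,2.086,-2.081],[-0.192,2.084,-2.075],[-0.19,2.086,-2.081],[-0.183,2.088,-2.087])
E
```

```text
[ 0.0376  0.0067 -0.9993]
[ 0.0448  0.0095 -0.999 ]
[ 0.0423  0.0072 -0.9991]
[ 0.0423  0.0051 -0.9991]
```

Request:
{"name": "carry_out", "arguments": {"increments": [[0.037, 0, -0.009, 0], [0.037, 0, -0.009, 0], [0.015, 0, -0.004, 0], [0, 0, 0, 0]]}}

```text
time_s: 12.85
tool_pos: [405.5, 140.2, 306.8]
ee_rot: [-0.19, 2.091, -2.099]
ft_force: [1.0, 0.6, -2.8]
grip_width: 26.7
```

Request:
{"name": "carry_out", "arguments": {"increments": [[-0.037, 0, 0.009, 0], [-0.037, 0, 0.009, 0], [-0.015, 0, 0.004, 0], [0, 0, 0, 0]]}}

```text
time_s: 13.18
tool_pos: [497.2, 134.8, 306.7]
ee_rot: [-0.197, 2.092, -2.103]
ft_force: [-1.4, 0.4, -2.5]
grip_width: 26.4
```

```bash
python3 - <<'E'
from h import *
s=bot.get_state();print(s['time_s'],s['tool_pos'],s['joint_positions'].round(4))
til(s['ee_rot'])
E
```

```text
13.1833 [497.1538267  134.82906286 306.66168968] [-0.3815  0.5205  0.0841  1.5969 -0.0374  1.0015 -1.6469]
[ 0.0265 -0.0023 -0.9996]
```

Request:
{"name": "carry_out", "arguments": {"increments": [[0.037, 0, -0.009, 0], [0.037, 0, -0.009, 0], [0.015, 0, -0.004, 0], [0, 0, 0, 0]]}}

```text
time_s: 13.52
tool_pos: [402.4, 134.4, 299.7]
ee_rot: [-0.197, 2.094, -2.11]
ft_force: [0.7, -0.5, -3.0]
grip_width: 26.7
```

Request:
{"name": "carry_out", "arguments": {"increments": [[-0.037, 0, 0.009, 0], [-0.037, 0, 0.009, 0], [-0.015, 0, 0.004, 0], [0, 0, 0, 0]]}}

```text
time_s: 13.85
tool_pos: [494.5, 129.2, 299.6]
ee_rot: [-0.203, 2.094, -2.113]
ft_force: [-0.2, -0.0, -2.9]
grip_width: 26.6
```

```bash
python3 - <<'E'
from h import *
s=bot.get_state();print(s['time_s'],s['tool_pos'],s['joint_positions'].round(4))
til([-0.19,2.091,-2.099],s['ee_rot']); print(tool(np.array([502,173.5,295])-s['tool_pos'],s))
E
```

```text
13.85 [494.50419345 129.18823965 299.58044803] [-0.3751  0.526   0.0867  1.6144 -0.0379  0.9882 -1.6417]
[ 3.200e-02 -4.000e-04 -9.995e-01]
[ 0.0177 -0.0069 -0.9998]
[-16.4   4.4 -41.8]
```

Request:
{"name": "carry_out", "arguments": {"increments": [[0.037, -0.004, -0.009, 0], [0.037, -0.004, -0.009, 0], [0.015, 0, -0.006, 0], [0, 0, 0, 0]]}}

```text
time_s: 14.18
tool_pos: [399.2, 131.7, 302.1]
ee_rot: [-0.203, 2.097, -2.12]
ft_force: [0.4, 0.5, -2.3]
grip_width: 26.5
```

Request:
{"name": "carry_out", "arguments": {"increments": [[-0.037, -0.004, 0.009, 0], [-0.037, 0, 0.009, 0], [-0.02, 0, -0.006, 0], [0, 0, -0.01, 0], [0, 0, -0.01, 0], [0, 0, -0.01, 0], [0, 0, 0, 0]]}}

```text
time_s: 14.77
tool_pos: [487.3, 167.5, 303.7]
ee_rot: [-0.209, 2.098, -2.126]
ft_force: [0.1, 1.2, -3.5]
grip_width: 26.4
```

```bash
python3 - <<'E'
from h import *
s=bot.get_state();print(s['time_s'],s['tool_pos'],s['joint_positions'].round(4))
til(s['ee_rot']); print(tool(np.array([502,173.5,295])-s['tool_pos'],s))
E
```

```text
14.7667 [487.27510304 167.46614042 303.69104379] [-0.4543  0.5354  0.0937  1.5789 -0.0394  1.0276 -1.721 ]
[ 0.0069 -0.0123 -0.9999]
[-15.6   8.7  -3.1]
```

Tilt is now 0.8°, which is good enough. Moving slowly over the collar and looking.

Request:
{"name": "carry_out", "arguments": {"increments": [[-0.008, 0, -0.002, 0], [-0.007, 0, -0.001, 0], [0, 0.006, 0, 0], [0, 0, 0, 0]]}}

```text
time_s: 15.1
tool_pos: [500.1, 173.9, 297.5]
ee_rot: [-0.212, 2.097, -2.125]
ft_force: [-0.3, 0.1, -2.3]
grip_width: 26.6
```

```bash
python3 - <<'E'
from h import *
s=snap('wrist','w7.png');print(s['time_s'],s['tool_pos'],s['ft_force']);til(s['ee_rot']); print(tool(np.array([502,173.5,295])-s['tool_pos'],s))
snap('scene','s7.png',(340,40,160,140),4)
E
```

```text
15.1 [500.05760657 173.90763455 297.49832551] [-0.31287785  0.0666596  -2.34107058]
[ 0.0066 -0.0126 -0.9999]
[-1.8  2.5  0.8]
```

View pics/s7.png

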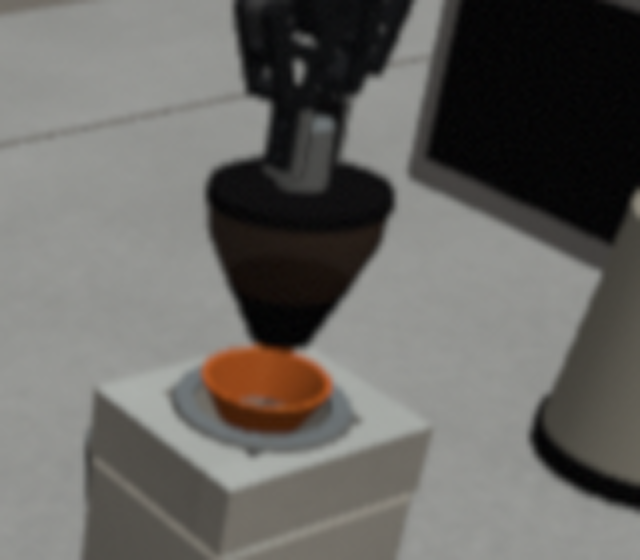

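View pics/w7.png

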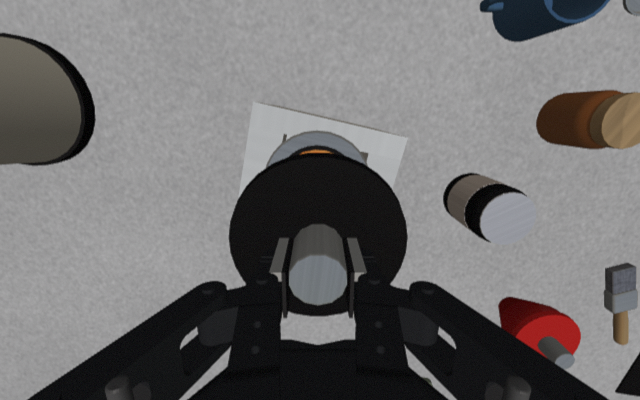

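Request:
{"name": "carry_out", "arguments": {"increments": [[-0.0015, 0.01, 0, 0], [0, 0.01, 0, 0], [0, 0.01, 0, 0], [0, 0.01, 0, 0], [0, 0, 0, 0]]}}

```text
time_s: 15.62
tool_pos: [501.5, 172.4, 258.1]
ee_rot: [-0.207, 2.097, -2.124]
ft_force: [0.7, -1.0, -2.9]
grip_width: 26.7
```

```bash
python3 - <<'E'
from h import *
s=snap('scene','s8.png',(340,40,160,140),4);print(s['time_s'],s['tool_pos'],s['ft_force']);til(s['ee_rot']); print(tool(np.array([501.5,173.5,245])-s['tool_pos'],s))
E
```

```text
15.6167 [501.49589548 172.40587242 258.1455961 ] [ 0.73379329 -1.01301052 -2.92940396]
[ 0.0095 -0.0118 -0.9999]
[-0.1 13.1 -1.2]
```

View pics/s8.png

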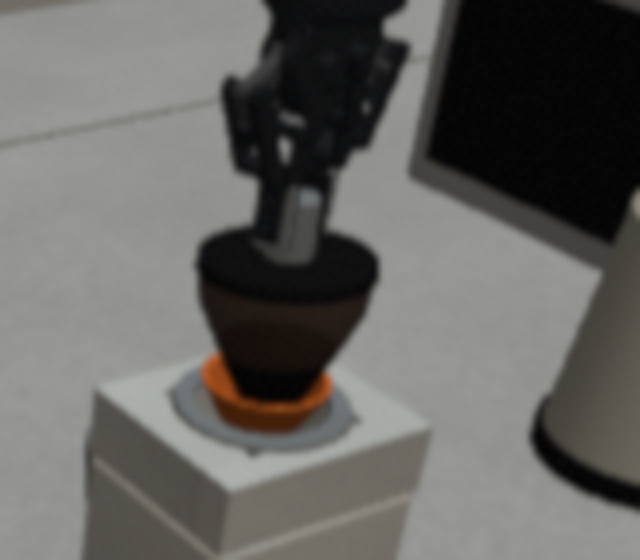

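```bash
python3 - <<'E'
from h import *
def c(p):
    u,v=proj('scene',p); return ((u-340+.5)*4-.5,(v-40+.5)*4-.5)
for z in (173,251): print(z,c([501.5,172.4,z]))
E
```

```text
173 (np.float64(263.9000000000001), np.float64(381.1))
251 (np.float64(285.0999999999999), np.float64(256.3))
```

The neck is entering the collar, and its predicted axis matches the collar to about 1 mm. Lowering gently.

Request:
{"name": "carry_out", "arguments": {"increments": [[0, 0.005, 0, 0], [0, 0.005, 0, 0], [0, 0, 0, 0]]}}

```text
time_s: 15.92
tool_pos: [501.8, 172.4, 249.9]
ee_rot: [-0.205, 2.097, -2.122]
ft_force: [-2.2, 0.6, -3.0]
grip_width: 26.3
```

Request:
{"name": "carry_out", "arguments": {"increments": [[0, 0.003, 0, 0], [0, 0, 0, 0], [0, 0, 0, 0]]}}

```text
time_s: 16.17
tool_pos: [500.8, 172.7, 247.0]
ee_rot: [-0.207, 2.098, -2.122]
ft_force: [-3.7, -0.5, -0.5]
grip_width: 26.5
```

Request:
{"name": "carry_out", "arguments": {"increments": [[0.0015, 0.001, 0, 0], [0, 0, 0, 0], [0, 0, 0, 0]]}}

```text
time_s: 16.42
tool_pos: [499.5, 172.5, 246.1]
ee_rot: [-0.206, 2.098, -2.121]
ft_force: [-0.8, 0.4, -2.6]
grip_width: 26.4
```

Request:
{"name": "carry_out", "arguments": {"increments": [[0.001, 0.002, 0, 0], [0, 0, 0, 0], [0, 0, 0, 0]]}}

```text
time_s: 16.67
tool_pos: [498.6, 172.5, 244.1]
ee_rot: [-0.205, 2.098, -2.12]
ft_force: [-1.9, 0.6, -1.0]
grip_width: 26.5
```

Request:
{"name": "carry_out", "arguments": {"increments": [[0.0012, 0.001, 0, 0], [0, 0, 0, 0], [0, 0, 0, 0]]}}

```text
time_s: 16.92
tool_pos: [497.6, 172.3, 243.0]
ee_rot: [-0.205, 2.098, -2.12]
ft_force: [-1.9, 0.6, -2.6]
grip_width: 26.6
```

Request:
{"name": "carry_out", "arguments": {"increments": [[0.001, 0.0015, 0, 0], [0, 0, 0, 0], [0, 0, 0, 0]]}}

```text
time_s: 17.17
tool_pos: [496.8, 172.5, 241.6]
ee_rot: [-0.204, 2.098, -2.119]
ft_force: [-1.5, 1.0, -1.0]
grip_width: 26.5
```

```bash
python3 - <<'E'
from h import *
s=snap('scene','s9.png',(340,40,160,140),4);print(s['time_s'],s['tool_pos'],s['ft_force'],s['moment']);til(s['ee_rot'])
E
```

```text
17.1667 [496.77496399 172.48447407 241.57349243] [-1.46666786  0.99396813 -1.02916805] [0.44414364 0.33414423 0.04031799]
[ 0.0127 -0.0083 -0.9999]
```

View pics/s9.png

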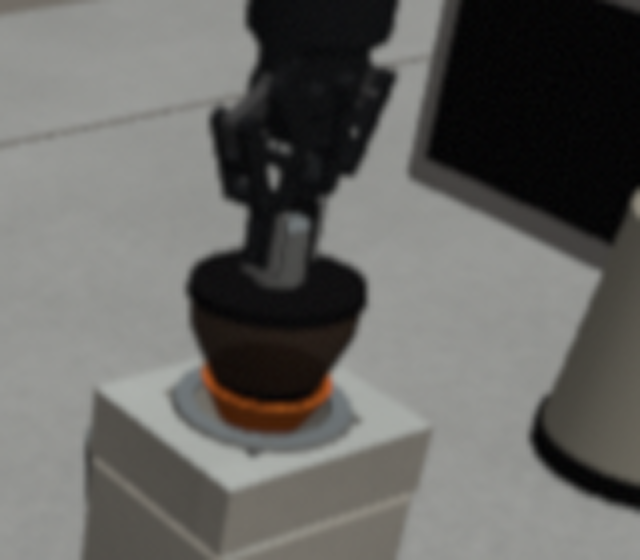

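Nearly nested. One more small step, then I release so it can centre itself.

Request:
{"name": "carry_out", "arguments": {"increments": [[0.001, 0.0015, -0.001, 0], [0, 0, 0, 0], [0, 0, 0, 0]]}}

```text
time_s: 17.47
tool_pos: [496.6, 172.9, 240.5]
ee_rot: [-0.2, 2.097, -2.118]
ft_force: [-0.5, 1.9, -1.0]
grip_width: 26.3
```

Request:
{"name": "carry_out", "arguments": {"increments": [[0.001, 0.0015, -0.001, 0], [0, 0, 0, 0], [0, 0, 0, 0]]}}

```text
time_s: 17.72
tool_pos: [496.4, 173.0, 239.4]
ee_rot: [-0.197, 2.095, -2.118]
ft_force: [-0.9, 0.5, 0.6]
grip_width: 26.7
```

```bash
python3 - <<'E'
from h import *
s=bot.get_state();print(s['time_s'],s['tool_pos'],s['ft_force'],s['moment']);til(s['ee_rot'])
E
```

```text
17.7167 [496.36273146 172.97295687 239.39352968] [-0.90228725  0.54666114  0.61385316] [0.35505005 0.1890388  0.02860356]
[ 0.0181 -0.0091 -0.9998]
```

Request:
{"name": "carry_out", "arguments": {"increments": [[0, 0, 0, 0], [0, 0, 0, 0], [0, 0, 0, 0], [0, 0, 0, 0], [0, 0, 0, 0], [0, 0, 0, 0]], "grip": 0.7}}

```text
time_s: 18.22
tool_pos: [496.3, 172.8, 239.2]
ee_rot: [-0.197, 2.095, -2.119]
ft_force: [0.5, -0.2, 0.7]
grip_width: 59.8
```

```bash
python3 - <<'E'
from h import *
s=snap('wrist','w10.png',(160,140,320,220),2);print(s['time_s'],s['tool_pos'],s['ft_force']);til(s['ee_rot']);snap('scene','s10.png',(340,40,160,140),4)
E
```

```text
18.2167 [496.29810401 172.77338764 239.19797607] [ 0.5146675  -0.15146331  0.68594547]
[ 0.0177 -0.0095 -0.9998]
```

View pics/w10.png

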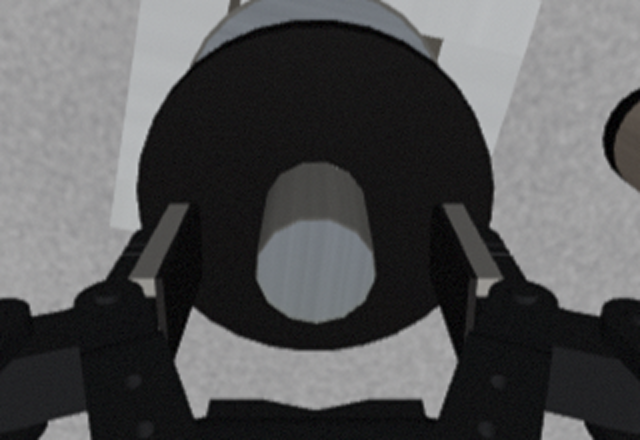

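View pics/s10.png

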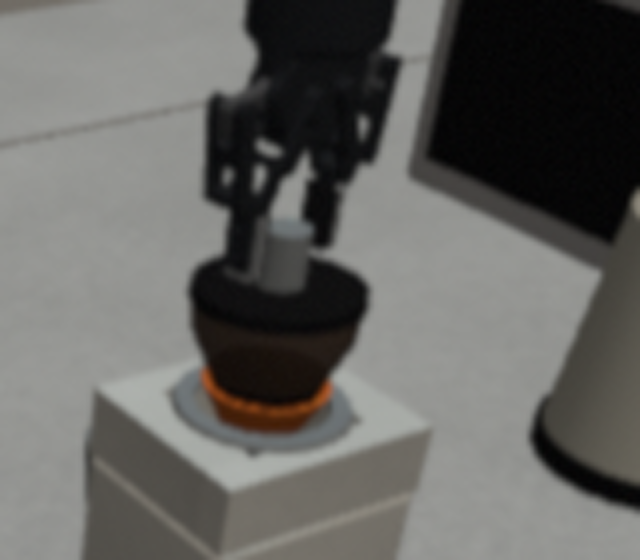

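Released; the hopper sits in the collar with its lid level. The knob top is at wrist (317.8,274.8) and scene (412,97). I'll triangulate it and retreat upward.

```bash
python3 - <<'E'
from h import *
s=bot.get_state()
w=ray('wrist',160+316.5/2-.5,140+270.5/2-.5,s); c=ray('scene',340+290/4-.5,40+230/4-.5)
print(tri(w,c),[atz(w,z) for z in(262,266)],[atz(c,z) for z in(262,266)])
E
```

```text
(array([499.9, 173.1, 266.4]), [0.6, 0.6]) [array([496.7, 172.2, 262. ]), array([499. , 172.8, 266. ])] [array([493.3, 180.3, 262. ]), array([500.1, 173.6, 266. ])]
```

Request:
{"name": "carry_out", "arguments": {"increments": [[0, -0.01, 0, 0], [0, -0.015, 0, 0], [0, -0.015, 0, 0], [0, -0.015, 0, 0], [0, 0, 0, 0]]}}

```text
time_s: 18.73
tool_pos: [494.9, 173.1, 295.9]
ee_rot: [-0.199, 2.095, -2.121]
ft_force: [-0.7, -0.8, 0.9]
grip_width: 59.4
```

Request:
{"name": "carry_out", "arguments": {"increments": [[-0.004, 0, -0.001, 0], [0, 0, 0, 0], [0, 0, 0, 0], [0, 0, 0, 0], [0, 0, 0, 0], [0, 0, 0, 0], [0, 0, 0, 0]], "grip": 0}}

```text
time_s: 19.32
tool_pos: [498.6, 175.0, 293.9]
ee_rot: [-0.202, 2.096, -2.122]
ft_force: [-0.4, 0.5, -0.6]
grip_width: 0.2
```

```bash
python3 - <<'E'
from h import *
s=snap('wrist','w11.png',(160,100,320,260),2);print(s['time_s'],s['tool_pos'],s['ft_force'],s['grip_width']);til(s['ee_rot']);snap('scene','s11.png',(340,40,160,140),4)
print(tool(np.array([499.5,173,270])-s['tool_pos'],s))
E
```

```text
19.3167 [498.57052512 174.99289974 293.92185316] [-0.41740629  0.51661263 -0.61613622] 0.15134722318078456
[ 0.0137 -0.0112 -0.9998]
[-0.2 24.   1.8]
```

View pics/w11.png

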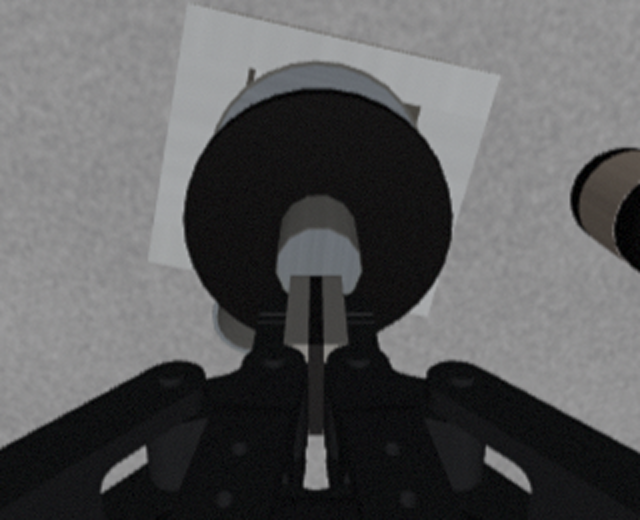

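View pics/s11.png

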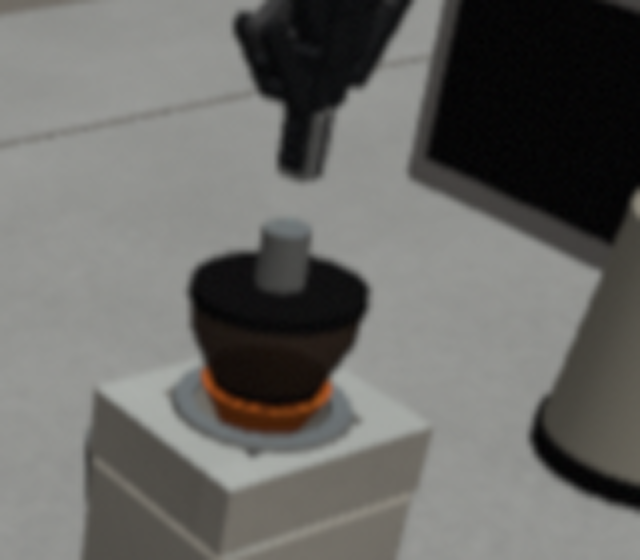

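```bash
python3 - <<'E'
from h import *
s=bot.get_state()
w=ray('wrist',160+319/2-.5,100+262/2-.5,s); c=ray('scene',340+286.5/4-.5,40+229.5/4-.5)
p,e=tri(w,c);print(p,e,atz(w,266)); print(tool(np.array(p)-s['tool_pos'],s),tool(np.array(atz(w,266))-s['tool_pos'],s))
E
```

```text
[499.6 172.6 265.8] [0.9, 0.9] [500.4 173.1 266. ]
[-0.2 28.3  2.1] [-1.1 28.1  1.8]
```

Offset is about (-1, 28, 2) mm in tool axes. Approaching the knob, then pushing in small steps with force readings.

Request:
{"name": "carry_out", "arguments": {"increments": [[-0.001, 0.008, 0.002, 0], [0, 0.008, 0, 0], [0, 0.005, 0, 0], [0, 0, 0, 0]]}}

```text
time_s: 19.75
tool_pos: [500.3, 172.6, 270.6]
ee_rot: [-0.201, 2.096, -2.122]
ft_force: [0.2, -0.3, -0.3]
grip_width: -0.2
```

Request:
{"name": "carry_out", "arguments": {"increments": [[0, 0.002, 0, 0], [0, 0.002, 0, 0], [0, 0.001, 0, 0], [0, 0, 0, 0]]}}

```text
time_s: 20.08
tool_pos: [500.9, 172.6, 265.2]
ee_rot: [-0.2, 2.096, -2.122]
ft_force: [-0.1, 0.1, 0.2]
grip_width: -0.1
```

Request:
{"name": "carry_out", "arguments": {"increments": [[0, 0.001, 0, 0], [0, 0.001, 0, 0]]}}

```text
time_s: 20.25
tool_pos: [501.5, 172.9, 264.0]
ee_rot: [-0.197, 2.095, -2.12]
ft_force: [0.1, -0.5, 8.7]
grip_width: -0.0
```

Request:
{"name": "carry_out", "arguments": {"increments": [[0, 0.001, 0, 0], [0, 0.001, 0, 0]]}}

```text
time_s: 20.42
tool_pos: [502.1, 173.1, 262.9]
ee_rot: [-0.195, 2.095, -2.118]
ft_force: [-2.1, 0.5, 8.4]
grip_width: 0.1
```

The force holds at about 8.5 N, so the collar is sliding. Continuing while trimming the x drift.

Request:
{"name": "carry_out", "arguments": {"increments": [[0.0006, 0.001, 0, 0], [0.0006, 0.001, 0, 0], [0.0004, 0.001, 0, 0]]}}

```text
time_s: 20.67
tool_pos: [501.7, 173.1, 261.4]
ee_rot: [-0.19, 2.094, -2.115]
ft_force: [0.2, -0.2, 8.3]
grip_width: -0.3
```

Request:
{"name": "carry_out", "arguments": {"increments": [[0.0004, 0.001, 0, 0], [0.0004, 0.001, 0, 0]]}}

```text
time_s: 20.83
tool_pos: [501.7, 173.1, 260.4]
ee_rot: [-0.187, 2.093, -2.113]
ft_force: [-0.6, -0.3, 9.4]
grip_width: 0.2
```

Request:
{"name": "carry_out", "arguments": {"increments": [[0.0004, 0.001, 0, 0], [0.0004, 0.001, 0, 0], [0.0004, 0.001, 0, 0]]}}

```text
time_s: 21.08
tool_pos: [501.7, 173.1, 258.8]
ee_rot: [-0.182, 2.093, -2.11]
ft_force: [1.0, -0.0, 8.9]
grip_width: 0.1
```

```bash
python3 - <<'E'
from h import *
s=snap('scene','s12.png',(340,40,160,140),4);print(s['time_s'],s['tool_pos'],s['ft_force'],s['moment']);til(s['ee_rot'])
E
```

```text
21.0833 [501.70063921 173.12161368 258.84433102] [ 0.99520703 -0.0253769   8.87362982] [-0.1309958  0.0796628 -0.0159366]
[ 0.0307 -0.0051 -0.9995]
```

View pics/s12.png

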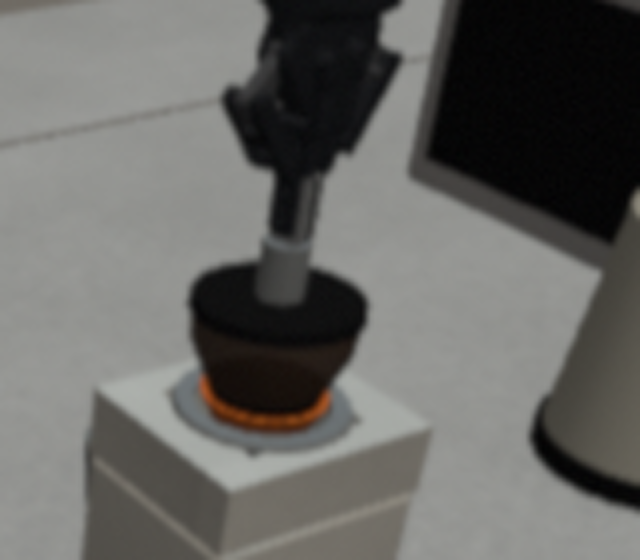

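The collar is sinking with the hopper level and the fingertips centred on the knob. Continuing.

Request:
{"name": "carry_out", "arguments": {"increments": [[0.0004, 0.001, 0, 0], [0.0004, 0.001, 0, 0]]}}

```text
time_s: 21.3
tool_pos: [501.7, 173.0, 257.8]
ee_rot: [-0.179, 2.092, -2.108]
ft_force: [0.5, -2.0, 7.8]
grip_width: -0.0
```

Request:
{"name": "carry_out", "arguments": {"increments": [[0.0004, 0.001, 0, 0], [0.0004, 0.001, 0, 0]]}}

```text
time_s: 21.47
tool_pos: [501.6, 173.0, 256.8]
ee_rot: [-0.175, 2.092, -2.106]
ft_force: [-0.3, -0.6, 7.8]
grip_width: 0.2
```

Request:
{"name": "carry_out", "arguments": {"increments": [[0.0004, 0.001, 0, 0], [0.0004, 0.001, 0, 0]]}}

```text
time_s: 21.63
tool_pos: [501.6, 173.0, 255.7]
ee_rot: [-0.172, 2.091, -2.104]
ft_force: [0.3, 0.5, 7.9]
grip_width: 0.0
```

Request:
{"name": "carry_out", "arguments": {"increments": [[0.0004, 0.001, 0, 0], [0.0004, 0.001, 0, 0]]}}

```text
time_s: 21.8
tool_pos: [501.6, 173.0, 254.7]
ee_rot: [-0.169, 2.091, -2.102]
ft_force: [-1.0, -0.1, 8.4]
grip_width: 0.2
```

Request:
{"name": "carry_out", "arguments": {"increments": [[0.0004, 0.001, 0, 0], [0.0004, 0.001, 0, 0]]}}

```text
time_s: 21.97
tool_pos: [502.1, 173.2, 254.4]
ee_rot: [-0.164, 2.09, -2.099]
ft_force: [-1.5, -0.3, 20.7]
grip_width: -0.0
```

The stop is reached at z≈254.4 and the force has jumped to 20.7 N. Easing to hold about 15 N.

Request:
{"name": "carry_out", "arguments": {"increments": [[0, 0, 0, 0]]}}

```text
time_s: 22.05
tool_pos: [502.3, 173.2, 254.9]
ee_rot: [-0.163, 2.09, -2.098]
ft_force: [-0.2, -0.1, -0.1]
grip_width: -0.4
```

Request:
{"name": "carry_out", "arguments": {"increments": [[0.0002, 0.0006, 0, 0]]}}

```text
time_s: 22.13
tool_pos: [502.3, 173.3, 254.6]
ee_rot: [-0.162, 2.089, -2.097]
ft_force: [0.5, -0.6, 7.3]
grip_width: 0.4
```

Request:
{"name": "carry_out", "arguments": {"increments": [[0.0002, 0.0007, 0, 0]]}}

```text
time_s: 22.22
tool_pos: [502.6, 173.3, 254.4]
ee_rot: [-0.16, 2.089, -2.096]
ft_force: [-0.1, 0.0, 17.8]
grip_width: 0.1
```

Request:
{"name": "carry_out", "arguments": {"increments": [[0.0003, 0.0006, 0, 0]]}}

```text
time_s: 22.3
tool_pos: [502.7, 173.4, 254.5]
ee_rot: [-0.158, 2.089, -2.095]
ft_force: [-2.0, -1.4, 15.1]
grip_width: 0.2
```

Request:
{"name": "carry_out", "arguments": {"increments": [[0.0003, 0.0006, 0, 0], [0.0003, 0.0006, 0, 0]]}}

```text
time_s: 22.47
tool_pos: [502.9, 173.5, 254.5]
ee_rot: [-0.155, 2.088, -2.093]
ft_force: [-1.7, -0.4, 13.3]
grip_width: 0.1
```

Request:
{"name": "carry_out", "arguments": {"increments": [[0.0003, 0.0006, 0, 0], [0.0003, 0.0006, 0, 0], [0.0003, 0.0006, 0, 0]]}}

```text
time_s: 22.72
tool_pos: [502.9, 173.5, 254.5]
ee_rot: [-0.151, 2.088, -2.09]
ft_force: [-2.5, -0.8, 14.4]
grip_width: 0.5
```

The force is steady at 13–15 N with z fixed at 254.5. Holding a touch longer, then releasing and retreating upward.

Request:
{"name": "carry_out", "arguments": {"increments": [[0.0003, 0.00065, 0, 0], [0.0003, 0.00065, 0, 0], [0.0003, 0.00065, 0, 0]]}}

```text
time_s: 22.97
tool_pos: [503.1, 173.5, 254.5]
ee_rot: [-0.146, 2.087, -2.087]
ft_force: [-2.6, -1.0, 15.1]
grip_width: -0.1
```

Request:
{"name": "carry_out", "arguments": {"increments": [[0, 0, 0, 0], [0, -0.003, 0, 0], [0, -0.01, 0, 0], [0, -0.02, 0, 0], [0, -0.025, 0, 0], [0, -0.025, 0, 0], [0, 0, 0, 0], [0, 0, 0, 0]]}}

```text
time_s: 23.63
tool_pos: [496.8, 172.8, 340.8]
ee_rot: [-0.149, 2.088, -2.089]
ft_force: [-0.0, -0.3, -0.9]
grip_width: 0.0
```

```bash
python3 - <<'E'
from h import *
s=snap('wrist','w13.png');print(s['time_s'],s['tool_pos'],s['ft_force']);til(s['ee_rot']);snap('scene','s13.png',(340,40,160,140),4);snap('scene','s13f.png')
E
```

```text
23.6333 [496.76568792 172.82942227 340.78917153] [-0.04007199 -0.3406994  -0.87529003]
[ 0.0594  0.0055 -0.9982]
```

View pics/s13.png

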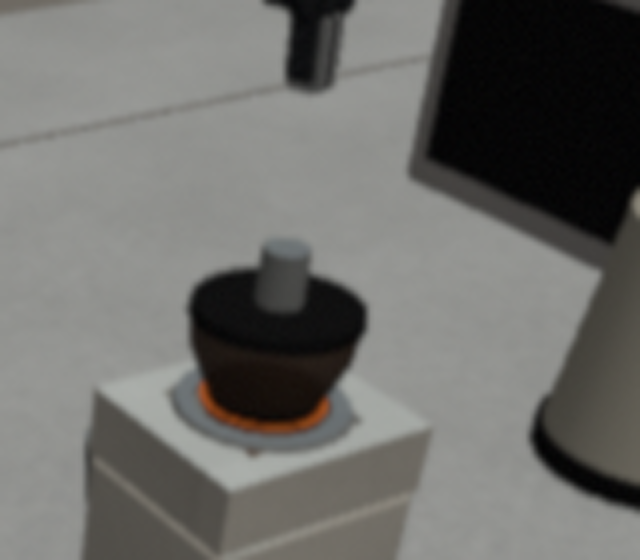

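View pics/w13.png

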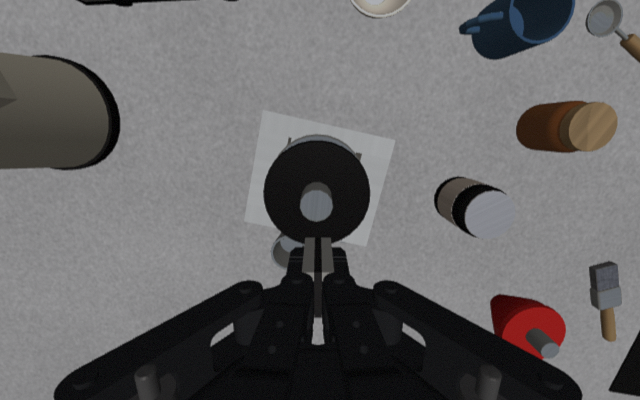

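View pics/s13f.png

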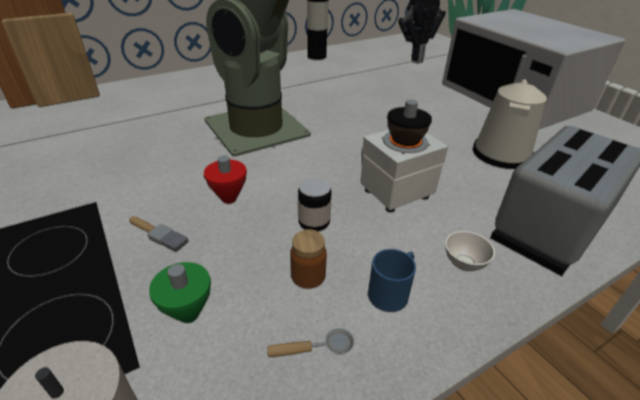

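Hopper seated at top (knob at scene 410,105), upright, with the collar low in its throat. The bystanders and look-alikes sit at their starting pixels. Handing in.

```bash
python3 - <<'E'
from station import bot
print(bot.job_done(), bot.get_state()['time_s'])
E
```

```text
the job is handed in; nothing more can be done
the job is handed in; nothing more can be done
```

The black hopper is back on the grinder, pressed down until the collar hit its stop, and released. The job was handed in at about 23.7 s.

- **Nesting:** I lifted it by the knob, lowered the neck into the orange collar and opened the gripper so it could centre itself.
- **Pressing:** With the fingers closed I pushed down on the knob. The collar slid at about 8–9 N, and the knob top travelled from about 266 mm to 254.5 mm.
- **Final push:** I held 13–15 N on the stop for about 0.7 s, with readings up to 17.8 N just before, while the height stayed at 254.5 mm. That puts the grinder's origin about 4.5 mm above the worktop, within the stated 0 to 8 mm.

**Last checks:** The scene image shows the hopper upright and the collar low in its throat. The gripper is about 85 mm clear of the knob, and the force is about zero. In the scene and wrist views the bystanders and the red and green look-alikes appear where they started; the steel cup shows only in part, in the wrist view.

**What did not go cleanly:**
- First contact with the stop briefly read 20.7 N, above the 12–20 N seating range but under the 25 N crush limit. I eased off at once.
- The tool drifted about 2° in tilt during the carry, so I made some extra moves to bring it under 1° before nesting. During the push it tilted again, to about 3° by the end. The tilt was in the tool only; the hopper stayed level.

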